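# Tray home, chute gate latched half open

## Robot

A 6-joint arm with a two-finger parallel gripper is mounted at the origin on the work surface. World frame = base frame: x ahead of the robot, y to its left, z up, the work surface at z = 0. Lengths are in mm, angles in rad, forces in N, time in s.
With the tool pointing down it reaches from about 300 to 775 mm from the base axis. Payload 14.6 kg.
Tool frame: the origin (TCP) lies at the very end of the fingers, on their centre line; the grasp point (between the pads) lies 19 mm behind it; z points along the fingers, y is the line along which they close (so a half turn about z gives the same grasp; the last joint's range is limited). The gripper opens to 94 mm and grips with 3 to 60 N. Pads are 16 mm wide; open, the fingers measure 119 mm over their backs; the gripper's body (75 mm by 177 mm) begins 78 mm behind the grasp point.
Start: joints at [1.254, 0.3, 1.521, -0, 1.321, -0.067], TCP at [135.963, 532.919, 205.446] pointing down, gripper open.
Joint ranges: [-3.03, 3.03], [-0.79, 2.21], [0.23, 2.52], [-1.04, 4.18], [0, 3.07], [-2.55, 2.55]. Speed limits (rad/s): [2.22, 2.22, 2.57, 3.14, 3.14, 3.14].

## Interface

Orientations are given as [roll, pitch, yaw] about the fixed x, y, z axes, in that order (R = Rz(yaw) Ry(pitch) Rx(roll)).
In Python, from cell import manip, camera, get_calibration gives the robot as it stands. The module is installed in compiled form; this text tells all that it offers.
- The arm moves only by the tool jog_arm, never from a script. Its argument "plan" is one flat list of numbers, 6 for each row, row after row: the shift along the world's x, y, z in m, then the turn, a rotation vector about the world's x, y, z in degrees. A call has 1 to 20 rows; each row is the pose to reach, as a shift and turn from the pose commanded when the call began; what a row does not reach only later rows make up. A row lasts 1/10 s, in which the tool goes at most 50 mm and 8.59 degrees, less where a joint would pass 70% of its speed; a pose out of reach is approached as far as the arm can. A call with a gripper value outside its range is refused whole. "claw" is the finger opening in m, from 0 to 0.094, set as the call begins (left out, the last holds). The fingers move at their own pace and stop on an object; "force" is the grip in N (left out, the last holds). Time passes only in rows, so rows that repeat a pose let the fingers close. It gives the time, the measured TCP pose, the force, the opening and the grip force at its end, in the units of the state.
- manip.read_state(): the state, without advancing time (a new reading comes with each control period).
- camera(name): name is "side" or "top" or "wrist"; returns (picture, depth): 400x640x3 uint8, red, green, blue; 400x640 float32, mm along the optical axis (not along the pixel's ray), 0 where there is no reading.
- get_calibration(name): a dict with "fx", "fy", "cx", "cy" (pixels), "k1" (the pictures are not rectified: a ray, as slopes to the right and down, at radius r is drawn at 1 + k1 r^2 times it, then the intrinsics apply), "origin" and "attitude" of the camera in the world. Camera axes: x right, y down, z forward; pixel columns grow to the right and rows downward; lengths in mm; the calibration is good to about 2 mm. A picture is of the moment at which its call begins: read the wrist's pose just before it. get_calibration takes no time and is no camera call; for the wrist camera it gives the pose at the moment of the call.
- manip.sign_off(): hands the job in; it is judged then, once.
The state is a dict: "clock": time; "joints": joint angles; "qd": joint speeds; "effort": joint torques, N m; "eef_pos": TCP position; "eef_rot": TCP orientation; "wrist_force": force on the tool from outside, world axes, zero at the start; "moment": the same for the moment, N m; "finger_gap": finger opening in mm; "finger_force": force on a finger pad.
Only numpy, scipy, OpenCV 4.12 (cv2) and the standard library are available. Lean on these libraries where they do the work, as an engineer would, in place of code of your own. Each camera call takes 0.05 s, during which the arm holds its last target. There are 200 camera calls.

## Task

Push the grey tray along its runner until it is fully home against the stop under the chute. Then push the chute's orange-paddled gate slide all the way in and let it go, so that its spring brings it back onto the stop latch at the half-open position. Use fingertip pushes only: do not lift the tray, do not open the gate before the tray is home, and leave the other things on the counter where they are.

Things in the scene. Friction and masses are not known exactly. Their poses are not given: they have to be found in the camera images.
- station: Fixed steel chute station. Origin on the counter (z = 0) under the middle of the gate. Its +x, horizontal, is the push direction of tray and gate (to the wall on the robot's right); +y across, +z up. Fences 20 mm high, inner faces at y = -74 and +74 mm, x -300 to 100, guide the tray. Side plates at y = -83 and +83, 112 mm high, x -80 to 110, carry the gate rails.
- chute_lip (a point): Lower end of the steel chute: middle of its floor's edge, at station x = 68 mm, 119 mm high. From there the trough (94 mm wide, sides 45 mm) climbs along station +x at 20 degrees to the wall.
- tray_stop (a point): Foot of the near face of the cross wall (85 mm high) that stops the tray, at station x = 82 mm, y = 0, z = 0.
- latch_tip (a point): Free end of the red latch arm, 122 mm high on the +y gate rail (arm from station x -40, y 64 to x 15, y 42 mm). It is sprung and works by itself, needing no touch: the slide's dark pin pushes it aside on the way in, then it snaps behind the pin.
- tray: Loose open grey plastic tray, 240 (its x) by 140 by 50 mm high, walls 4 mm, about 0.3 kg, empty. It stands on the counter between the fences, 4 mm play each side, its x along station x. Origin: centre of its underside; the end wall to push is 120 mm from it towards station -x. Home: origin at station x = -38 mm; it starts 60 to 110 mm short of that. Sliding it takes 1 to 5 N.
- gate (a joint): Travel of the brass gate slide (100 mm wide), m, along station +x: 0 closed (sprung rest), 0.07 fully in (hard stop), about 0.035 latched half open. Spring 3 N at 0, 9.5 N at 0.07; the latch adds up to 3 N on the way in. Pushed past about 0.036 (best all the way in) and let go, it springs back and stays on the latch at mid travel; let go earlier, it returns to 0.
- paddle (a point): Centre of the near face of the gate's upright orange paddle, the face to push in station +x. The paddle is 60 mm wide (station y), 4 mm thick and rises from 108 to 165 mm above the counter; this point is 140 mm up, at station x = -63 mm + gate travel, y = 0. The side it is pushed from is free above the tray.
- frame: Bystander: blue racquet frame head, an oval hoop 272 by 352 mm with a short throat, 22 mm thick, lying flat; origin under the hoop's centre.
- mug: Bystander: green ceramic mug of grommet pegs, 78 mm across, 88 mm high (pegs to 120 mm), handle to its +y; origin at the centre of its underside.
- clamp: Bystander: steel starting clamp, 140 mm long along its x, 50 mm wide, 36 mm high; origin on the counter under its middle.
- plier: Bystander: nickel-plated flat-nose plier lying flat, 155 mm long along its x, 56 mm wide, 13 mm high; origin under its middle.
- awl: Bystander: screwdriver-like awl, 170 mm long along its x; origin under its middle.
- spool: Bystander: yellow spool, 90 mm across, 33 mm high; origin at the centre of its underside.
- jar: Bystander: small jar, 60 mm across, 70 mm high; origin at the centre of its underside.

How it is judged (in metres and radians):
On the way, in this order (a step that is already met when the one before it is completed fails the run):
1. the tray is home against the stop (within 6 mm) (x of tray in the frame of station above -0.044 m), for 0.2 s.
2. the gate slide is pushed right in (55 mm or more of its 70 mm) (value of joint gate above 0.055 m), for 0.05 s.
At the end, for the whole second after the job is handed in: The tray stands flat and still on the counter, home within 7 mm of its stop, and the gate slide, let go, rests on its latch at 30 to 39 mm of travel (x of tray in the frame of station above -0.045 m and value of joint gate between 0.03 and 0.039 m and velocity of joint gate between -0.01 and 0.01 m/s and height (world z) of tray below 0.005 m and linear speed of tray below 0.02 m/s); the robot touches nothing.
It fails at once if the gate is opened (20 mm or more) before the tray is home (within 10 mm) (value of joint gate above 0.02 m and not (x of tray in the frame of station above -0.048 m)).
It fails at once if the tray is lifted more than 12 mm or tipped more than 9 degrees (height (world z) of tray above 0.012 m or angle between tray's own z axis and vertical above 0.15 rad).
It fails at once if a bystander is moved more than 20 mm (distance of any of frame, mug, clamp, plier, awl, spool, jar from where it was at the start of the episode above 0.02 m).
It also fails if it takes over 48 s, if anything falls off the work surface, if the arm or the gripper's body presses on something with over 40 N, if the wrist force passes 120 N, or if a joint passes its speed limit or range.

## Working session

There is one attempt and no reset: what is moved stays moved. The work goes in short steps, Python scripts to look and compute and a tool call to move; the robot and the scene stay as the last step left them, time stands still between calls to the robot, and variables do not carry over. Pictures are saved under pics/ and viewed, at most 10 in all, crops included, and the job is handed in when it is done.

Besides the shell and the picture viewer there is one more tool, called after "Call:" as name(argument=value, ...) on one line, values as JSON. jog_arm: Moves the arm, as the interface text tells. Its arguments: {"type":"object","properties":{"plan":{"type":"array"},"claw":{"type":"number"},"force":{"type":"number"}},"required":["plan"]}

```bash
mkdir -p pics && cat > h.py <<'E'
import numpy as np, cv2
from scipy.spatial.transform import Rotation as R
from cell import manip, camera, get_calibration
def rot(c):
    a=np.array(c['attitude'],float)
    if a.shape==(3,3): return a
    return (R.from_euler('xyz',a) if a.size==3 else R.from_quat(a)).as_matrix()
def rays(c,px):
    px=np.atleast_2d(np.asarray(px,float))
    d=np.c_[(px[:,0]-c['cx'])/c['fx'],(px[:,1]-c['cy'])/c['fy']]
    u=d.copy()
    for _ in range(20): u=d/(1+c['k1']*(u**2).sum(1,keepdims=True))
    return np.c_[u,np.ones(len(u))]
def world(c,px,depth):  # depth array or per-pixel
    return rays(c,px)*np.asarray(depth,float).reshape(-1,1)@rot(c).T+np.array(c['origin'])
def plane(c,px,z):
    r=rays(c,px)@rot(c).T; o=np.array(c['origin'])
    return o+r*((z-o[2])/r[:,2])[:,None]
E
python3 - <<'E'
from h import *
print(manip.read_state())
for n in ['top','side']:
    c=get_calibration(n); print(n,c)
    im,d=camera(n); np.savez(f'{n}.npz',im=im,d=d); cv2.imwrite(f'pics/{n}0.png',im[:,:,::-1])
E
```

```text
{'clock': 0.0, 'joints': array([ 1.25439747e+00,  3.00453683e-01,  1.52159406e+00, -1.86663741e-05,
        1.32069321e+00, -6.65915390e-02]), 'qd': array([ 0.00010864, -0.00026084, -0.00056918, -0.00031457, -0.00112072,
       -0.0002015 ]), 'effort': array([ 1.82052067e-03, -5.31812632e+01, -3.52729011e+01,  7.09197437e-02,
        2.45045620e-02, -8.44087458e-05]), 'eef_pos': array([135.8893724 , 532.67309468, 204.89039244]), 'eef_rot': array([-3.14044570e+00, -5.83701770e-05,  2.89178993e+00]), 'wrist_force': array([-0.13143325, -0.53588314, -0.03428878]), 'moment': array([-0.07902956, -0.00535599, -0.02587089]), 'finger_force': 0.0, 'finger_gap': 93.76105561832954}
top {'fx': 454.6224665166882, 'fy': 454.6224665166882, 'cx': 318.5085434238145, 'cy': 197.36257497490428, 'k1': -0.07519726676896764, 'origin': array([ 455.90509869,   68.06277256, 1278.04920339]), 'attitude': array([-3.04054042,  0.01713141, -1.59317325])}
side {'fx': 375.86219935569284, 'fy': 375.86219935569284, 'cx': 322.12360180744247, 'cy': 204.02332077325505, 'k1': -0.06912680576769842, 'origin': array([ 504.38057585, -705.44527242,  655.89579037]), 'attitude': array([-2.16014932, -0.01622683, -0.09127948])}
```

View pics/top0.png

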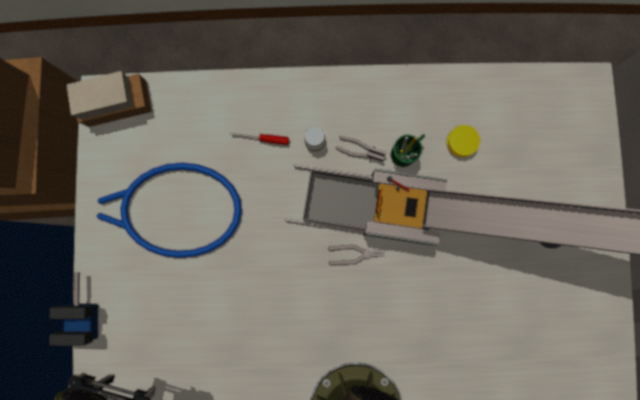

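View pics/side0.png

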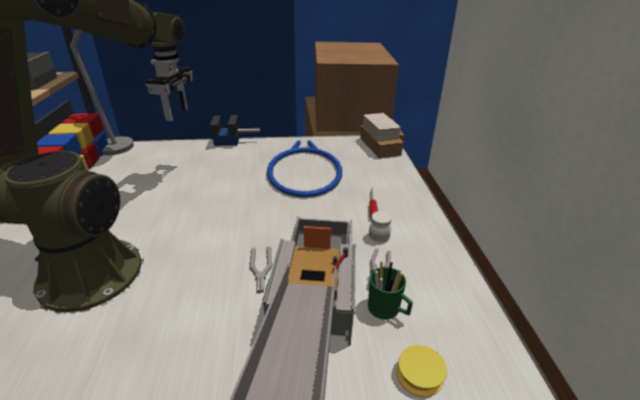

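The top view shows the station's axis running along image right (about world -y). The tray interior spans cols 308-375, rows 172-228, the orange gate is at cols 377-427, the fences start at cols ~290-297, and the frame hoop is at cols 122-241. The side view shows the paddle at (317,237) and the latch at (340,258).

```bash
python3 - <<'E'
from h import *
D=np.load('top.npz');im,d=D['im'],D['d'];c=get_calibration('top')
v,u=np.mgrid[0:400,0:640];px=np.c_[u.ravel(),v.ravel()]
P=world(c,px,d.ravel()).reshape(400,640,3);np.save('P.npy',P)
hsv=cv2.cvtColor(im,cv2.COLOR_RGB2HSV)
roi=np.zeros((400,640),bool);roi[155:248,280:450]=1;ok=d>0
table=ok.copy();table[:]=False;table[270:330,200:300]=1;print('table z',np.median(P[table&ok][:,2]))
def rect(m,n):
    Q=P[m]; 
    r=cv2.minAreaRect(Q[:,:2].astype(np.float32)); print(n,len(Q),r,np.round(np.median(Q,0),1))
z=P[:,:,2]
orange=(hsv[:,:,0]<25)&(hsv[:,:,1]>140)&(hsv[:,:,2]>90)&roi&ok
rect(orange&(z>140),'paddle');
rect(orange&(z<130),'gateplate')
for a,b in [(12,28),(40,58),(104,120)]:
    m=(roi&ok&(z>a)&(z<b)&~orange).astype(np.uint8)
    n,l,s,_=cv2.connectedComponentsWithStats(m)
    for i in range(1,n):
        if s[i,4]>25:
            Q=P[l==i]; uu,ss,vt=np.linalg.svd(Q[:,:2]-Q[:,:2].mean(0),full_matrices=False); print((a,b),s[i],np.round(Q.mean(0),1),'dir',np.round(np.degrees(np.arctan2(*(vt[0]*np.sign(-vt[0][1]))[::-1])),2), 'sd',ss/np.sqrt(len(Q)), 'zmed',np.median(Q[:,2]))
cv2.imwrite('pics/crop.png',cv2.resize(im[150:260,270:460,::-1],None,fx=4,fy=4,interpolation=2))
hm=np.clip(z,0,180)[150:260,270:460]; 
E
```

```text
table z -0.049056429682423186
paddle 57 ((559.3097534179688, -65.05342102050781), (3.8574671745300293, 59.957969665527344), 80.1514663696289) [559.  -64.2 163.5]
gateplate 1529 ((556.2833251953125, -127.29148864746094), (124.97251892089844, 113.86622619628906), 80.21807861328125) [ 549.5 -121.   108.4]
(12, 28) [356 155  28   6  43] [695.2 -55.6  18.5] dir -103.82 sd [21.53805536  2.02931982] zmed 16.715067779048695
(12, 28) [293 165  81  14 188] [656.7  43.8  19.7] dir -99.97 sd [67.84194928  1.92995114] zmed 19.585829648392064
(12, 28) [424 201   4  22  29] [ 537.9 -208.    20.2] dir -10.13 sd [17.19878848  0.4162863 ] zmed 20.11782702198707
(12, 28) [285 219  81  14 189] [505.3  69.4  20.1] dir -99.99 sd [64.75100939  2.10027505] zmed 20.054863061820015
(40, 58) [307 169  66  25 160] [637.7  41.8  48.7] dir -90.61 sd [57.63182052 14.24249304] zmed 49.187068610999404
(40, 58) [303 195  63  35 144] [522.9  68.   49.8] dir -111.93 sd [58.07183302 15.04803419] zmed 50.298073860572
(104, 120) [373 169  74  22 890] [ 615.1 -151.5  109.4] dir -99.44 sd [54.31183074  9.86263836] zmed 109.01823663627795
(104, 120) [405 198  13  19 204] [ 544.4 -152.1  108.7] dir -11.34 sd [13.94960485  8.20427195] zmed 108.51351846408613
(104, 120) [366 217  74  29 992] [ 478.6 -127.6  109.1] dir -100.47 sd [54.57179541 10.51918548] zmed 108.84964925658278
```

View pics/crop.png

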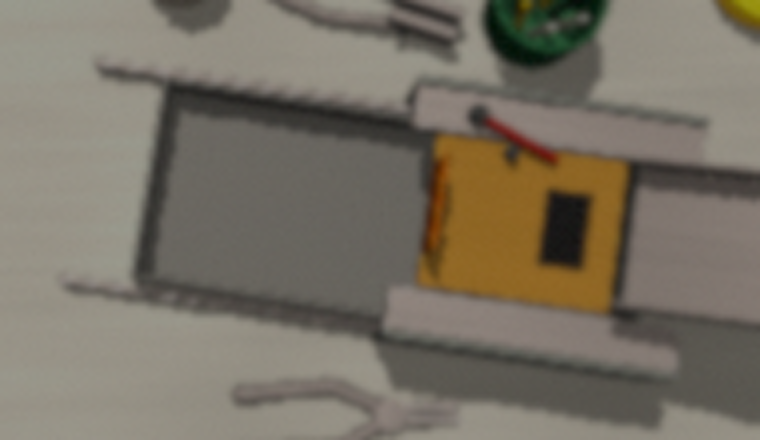

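The crop shows the tray's near end wall at left (col ~150/4+270 ≈ 307), the paddle at about (437,205)/4, and the station axis tilted about 10°.

```bash
cat >> h.py <<'E'
TH=np.radians(-99.98);XS=np.array([np.cos(TH),np.sin(TH)]);YS=np.array([-XS[1],XS[0]]);O=np.array([548.9,-125.0])
def st(p): p=np.asarray(p)[...,:2]-O; return np.stack([p@XS,p@YS],-1)
def wd(x,y=0): return O+x*XS+y*YS
E
python3 - <<'E'
from h import *
P=np.load('P.npy');S=st(P);z=P[...,2]
m=(z>42)&(z<56)&(abs(S[...,1])<50)&(S[...,0]>-320)&(S[...,0]<-120)
x=S[m][:,0];print('end wall x',m.sum(),np.percentile(x,[1,10,50,90,99]))
m=(z>150)&(z<175)&(abs(S[...,1])<40)&(abs(S[...,0]+61)<20);print('paddle',np.percentile(S[m],[5,50,95],axis=0).round(1))
for lo in (-300,-230): 
  for s in(1,-1):
    m=(z>14)&(z<26)&(s*S[...,1]>60)&(s*S[...,1]<92)&(S[...,0]>lo)&(S[...,0]<lo+70); print('fence',s,np.median(S[m],0),m.sum())
e=manip.read_state()['eef_pos'];print(e,st(e))
for xx in (-320,-300,-280,-166,-100,-71,-1): print(xx,(np.append(wd(xx),0)-e).round(1))
E
```

```text
end wall x 58 [-248.54389267 -247.78314026 -245.89704545 -244.26002814 -243.90236913]
paddle [[-62.7 -27.6]
 [-61.3  -1. ]
 [-59.1  25.7]]
fence 1 [-264.72256404   76.79772615] 59
fence -1 [-263.43587442  -76.52431478] 56
fence 1 [-194.26603127   76.28624018] 70
fence -1 [-194.85755203  -76.58685271] 60
[135.8853629  532.71479283 204.95138039] [-576.18519928 -520.74989707]
-320 [ 468.5 -342.6 -205. ]
-300 [ 465.  -362.3 -205. ]
-280 [ 461.5 -382.  -205. ]
-166 [ 441.8 -494.2 -205. ]
-100 [ 430.3 -559.2 -205. ]
-71 [ 425.3 -587.8 -205. ]
-1 [ 413.2 -656.7 -205. ]
```

Call:
jog_arm(plan=[0.463,-0.372,0,0,0,-85.7,0.463,-0.372,0,0,0,-85.7,0.463,-0.372,0,0,0,-85.7,0.463,-0.372,0,0,0,-85.7,0.463,-0.372,0,0,0,-85.7,0.463,-0.372,0,0,0,-85.7,0.463,-0.372,0,0,0,-85.7,0.463,-0.372,0,0,0,-85.7,0.463,-0.372,0,0,0,-85.7,0.463,-0.372,0,0,0,-85.7,0.463,-0.372,0,0,0,-85.7,0.463,-0.372,0,0,0,-85.7,0.463,-0.372,0,0,0,-85.7,0.463,-0.372,0,0,0,-85.7,0.463,-0.372,-0.05,0,0,-85.7,0.463,-0.372,-0.09,0,0,-85.7,0.463,-0.372,-0.09,0,0,-85.7], claw=0, force=20)

```text
clock: 1.8
eef_pos: [595.6, 161.5, 110.5]
eef_rot: [-3.133, 0.003, 1.398]
wrist_force: [-0.5, 0.5, 0.4]
finger_gap: 0.4
finger_force: 0.0
```

```bash
python3 - <<'E'
from h import *
s=manip.read_state();print({k:np.round(s[k],3) for k in ('clock','eef_pos','eef_rot','wrist_force','finger_gap')},st(s['eef_pos']))
im,d=camera('top');cv2.imwrite('pics/t1.png',cv2.resize(im[100:300,150:470,::-1],None,fx=2.4,fy=2.4))
E
```

```text
{'clock': np.float64(1.8), 'eef_pos': array([595.593, 161.491, 110.487]), 'eef_rot': array([-3.133e+00,  3.000e-03,  1.398e+00]), 'wrist_force': array([-0.545,  0.52 ,  0.449]), 'finger_gap': np.float64(0.364)} [-290.24800123   -3.66381441]
```

View pics/t1.png

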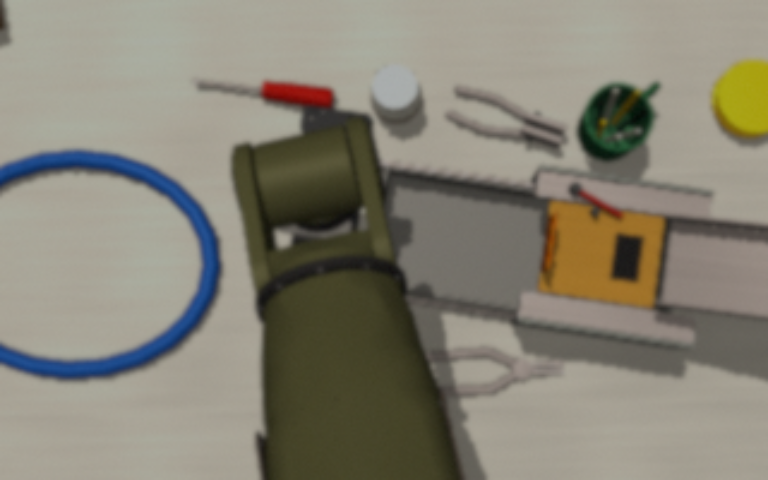

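The arm sits above the gap between the frame and the tray, and nothing has moved. Lowering now.

Call:
jog_arm(plan=[0.0035,-0.0005,-0.04,0,0,0,0.0035,-0.0005,-0.07,0,0,0,0.0035,-0.0005,-0.085,0,0,0,0.0035,-0.0005,-0.085,0,0,0,0.0035,-0.0005,-0.085,0,0,0])

```text
clock: 2.35
eef_pos: [603.5, 160.9, 32.8]
eef_rot: [3.139, -0.001, 1.396]
wrist_force: [0.0, 1.7, 0.9]
finger_gap: 0.2
finger_force: 0.0
```

```bash
cat > s.py <<'E'
from h import *
s=manip.read_state();w=s['wrist_force'];print({k:np.round(s[k],3) for k in ('clock','eef_pos','eef_rot','wrist_force')},'st',st(s['eef_pos']),'Fx',w[:2]@XS,w[:2]@YS)
E
python3 s.py
```

```text
{'clock': np.float64(2.35), 'eef_pos': array([603.479, 160.912,  32.824]), 'eef_rot': array([ 3.139e+00, -1.000e-03,  1.396e+00]), 'wrist_force': array([0.036, 1.687, 0.854])} st [-291.04421405    4.2031382 ] Fx -1.667852656525894 -0.25668357999100955
```

Call:
jog_arm(plan=[-0.006,-0.012,-0.004,0,0,0,-0.008,-0.022,-0.004,0,0,0,-0.0095,-0.03,-0.004,0,0,0,-0.011,-0.038,-0.004,0,0,0,-0.0125,-0.046,-0.004,0,0,0,-0.0135,-0.054,-0.004,0,0,0,-0.015,-0.062,-0.004,0,0,0,-0.0165,-0.07,-0.004,0,0,0,-0.018,-0.078,-0.004,0,0,0,-0.019,-0.086,-0.004,0,0,0,-0.0205,-0.094,-0.004,0,0,0,-0.022,-0.102,-0.004,0,0,0,-0.0235,-0.11,-0.004,0,0,0,-0.0245,-0.1165,-0.004,0,0,0,-0.0245,-0.1165,-0.004,0,0,0,-0.0245,-0.1165,-0.004,0,0,0])

```text
clock: 3.95
eef_pos: [577.7, 43.6, 26.2]
eef_rot: [-3.141, 0.0, 1.396]
wrist_force: [-0.9, 0.6, 0.6]
finger_gap: 0.3
finger_force: 0.0
```

```bash
python3 s.py
```

```text
{'clock': np.float64(3.95), 'eef_pos': array([577.698,  43.569,  26.17 ]), 'eef_rot': array([-3.141,  0.   ,  1.396]), 'wrist_force': array([-0.878,  0.624,  0.566])} st [-171.00866969   -0.85190604] Fx -0.4618915647769605 -0.9730800149965291
```

Call:
jog_arm(plan=[-0.0003,-0.002,0,0,0,0,-0.0007,-0.004,0,0,0,0,-0.001,-0.006,0,0,0,0,-0.001,-0.006,0,0,0,0])

```text
clock: 4.35
eef_pos: [577.5, 41.0, 26.6]
eef_rot: [3.141, -0.005, 1.397]
wrist_force: [5.0, 24.1, -2.7]
finger_gap: 0.6
finger_force: 11.9
```

```bash
python3 s.py
```

```text
{'clock': np.float64(4.35), 'eef_pos': array([577.482,  41.014,  26.579]), 'eef_rot': array([ 3.141, -0.005,  1.397]), 'wrist_force': array([ 4.981, 24.085, -2.745])} st [-168.45483309   -0.62143022] Fx -24.584091168062358 0.7318501322872056
```

Call:
jog_arm(plan=[0.001,0.006,0,0,0,0,0.0025,0.016,0,0,0,0,0.004,0.026,0,0,0,0,0.004,0.026,0.04,0,0,0,0.004,0.026,0.08,0,0,0,0.004,0.026,0.108,0,0,0,0.004,0.026,0.108,0,0,0,0.004,0.026,0.108,0,0,0])

```text
clock: 5.15
eef_pos: [581.0, 64.2, 134.4]
eef_rot: [3.141, 0.0, 1.396]
wrist_force: [0.3, -0.7, -1.1]
finger_gap: 0.8
finger_force: 0.0
```

```bash
python3 s.py && python3 - <<'E'
from h import *
im,d=camera('top');c=get_calibration('top')
a=cv2.resize(im[140:260,270:450,::-1],None,fx=4,fy=4)
v,u=np.mgrid[0:400,0:640];P=world(c,np.c_[u.ravel(),v.ravel()],d.ravel()).reshape(400,640,3);S=st(P);z=P[...,2]
for yl,yh in((-68,-35),(-35,0),(0,35),(35,68)):
  m=(z>42)&(z<56)&(S[...,1]>yl)&(S[...,1]<yh)&(S[...,0]>-320)&(S[...,0]<-120);print(yl,m.sum(),np.percentile(S[m][:,0],[5,50]) if m.sum() else 0)
w,_=camera('wrist');cv2.imwrite('pics/t2.png',np.vstack([a[:,:640],w[:120:,:,::-1]*0]));cv2.imwrite('pics/w2.png',w[:,:,::-1])
E
```

```text
{'clock': np.float64(5.15), 'eef_pos': array([580.977,  64.222, 134.415]), 'eef_rot': array([3.141, 0.   , 1.396]), 'wrist_force': array([ 0.295, -0.728, -1.14 ])} st [-191.91751231   -1.20150663] Fx 0.665694890883191 0.4166101078521385
-68 0 0
-35 1 [-155.20026253 -155.20026253]
0 0 0
35 0 0
```

View pics/w2.png

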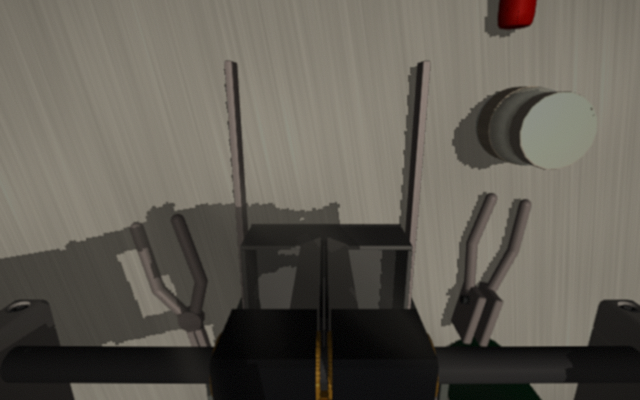

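The wrist view shows the tray's end wall top edge at rows 225-247, cols 243-411, square between the fences. I'll measure its station x from the wrist depth.

```bash
python3 - <<'E'
from h import *
c=get_calibration('wrist');im,d=camera('wrist')
v,u=np.mgrid[0:400,0:640];P=world(c,np.c_[u.ravel(),v.ravel()],d.ravel()).reshape(400,640,3);S=st(P);z=P[...,2]
for yl,yh in((-66,-30),(-30,30),(30,66)):
  m=(d>0)&(z>46)&(z<54)&(S[...,1]>yl)&(S[...,1]<yh)&(S[...,0]>-260)&(S[...,0]<-120);print(yl,m.sum(),np.percentile(S[m][:,0],[2,50,98]) if m.sum() else 0)
m=(d>0)&(z>16)&(z<24)&(abs(S[...,1])>70)&(abs(S[...,1])<84);print('fence start',np.percentile(S[m&(S[...,1]>0)][:,0],1),np.percentile(S[m&(S[...,1]<0)][:,0],1))
E
```

```text
-66 261 [-160.38707852 -158.99558258 -156.65491791]
-30 156 [-160.29089334 -158.98572049 -156.41309051]
30 298 [-160.12680711 -158.60863515 -125.69957061]
fence start -300.3122686759531 -300.49846821523073
```

The tray is home: its outer wall is at about -160 against -158 nominal, and it held 24 N against the stop. Now the gate.

Call:
jog_arm(plan=[-0.004,-0.028,-0.004,0,0,0,-0.009,-0.056,-0.004,0,0,0,-0.0135,-0.083,-0.004,0,0,0,-0.017,-0.102,-0.004,0,0,0,-0.0182,-0.1105,-0.004,0,0,0,-0.0194,-0.1175,-0.004,0,0,0,-0.0206,-0.1245,-0.004,0,0,0,-0.0219,-0.1315,-0.004,0,0,0,-0.0231,-0.1385,-0.004,0,0,0,-0.0243,-0.1455,-0.004,0,0,0,-0.0256,-0.1525,-0.004,0,0,0,-0.0268,-0.1595,-0.004,0,0,0,-0.028,-0.1665,-0.004,0,0,0,-0.0292,-0.1735,-0.004,0,0,0,-0.0305,-0.1805,-0.004,0,0,0,-0.0305,-0.1805,-0.004,0,0,0])

```text
clock: 6.9
eef_pos: [550.4, -115.4, 129.8]
eef_rot: [-3.14, -0.002, 1.397]
wrist_force: [1.5, 9.1, -3.0]
finger_gap: 0.6
finger_force: 4.3
```

```bash
python3 s.py
```

```text
{'clock': np.float64(6.9), 'eef_pos': array([ 550.37 , -115.397,  129.765]), 'eef_rot': array([-3.140e+00, -2.000e-03,  1.397e+00]), 'wrist_force': array([ 1.463,  9.068, -3.009])} st [-9.71238431 -0.21672395] Fx -9.184807605670034 -0.13049395747246226
```

Gate is at about 61 mm with 9 N. Push on to the hard stop, hold, then release gently.

Call:
jog_arm(plan=[-0.0005,-0.003,0,0,0,0,-0.001,-0.006,0,0,0,0,-0.0016,-0.009,0,0,0,0,-0.002,-0.0115,0,0,0,0,-0.002,-0.0115,0,0,0,0])

```text
clock: 7.4
eef_pos: [549.2, -121.8, 129.8]
eef_rot: [-3.14, -0.009, 1.399]
wrist_force: [6.5, 41.9, -0.6]
finger_gap: 0.7
finger_force: 20.8
```

```bash
python3 s.py
```

```text
{'clock': np.float64(7.4), 'eef_pos': array([ 549.207, -121.827,  129.83 ]), 'eef_rot': array([-3.14 , -0.009,  1.399]), 'wrist_force': array([ 6.477, 41.923, -0.556])} st [-3.17792253 -0.24746324] Fx -42.41128958816449 -0.886550000176991
```

Call:
jog_arm(plan=[0.001,0.006,0,0,0,0,0.002,0.012,0,0,0,0,0.003,0.018,0,0,0,0,0.004,0.024,0,0,0,0,0.005,0.03,0,0,0,0,0.006,0.036,0,0,0,0,0.007,0.042,0,0,0,0,0.0085,0.048,0,0,0,0,0.01,0.056,0,0,0,0,0.0125,0.07,0,0,0,0,0.0165,0.095,0,0,0,0,0.0255,0.145,0.03,0,0,0,0.034,0.195,0.06,0,0,0,0.04,0.23,0.08,0,0,0,0.04,0.23,0.08,0,0,0,0.04,0.23,0.08,0,0,0])

```text
clock: 9.0
eef_pos: [588.5, 103.7, 210.8]
eef_rot: [3.141, -0.0, 1.398]
wrist_force: [0.7, 0.7, -0.7]
finger_gap: 0.6
finger_force: 0.0
```

```bash
python3 s.py && python3 - <<'E'
from h import *
c=get_calibration('top');im,d=camera('top')
v,u=np.mgrid[0:400,0:640];P=world(c,np.c_[u.ravel(),v.ravel()],d.ravel()).reshape(400,640,3);S=st(P);z=P[...,2]
m=(z>150)&(z<172)&(abs(S[...,1])<32)&(S[...,0]>-75)&(S[...,0]<30);print('paddle',m.sum(),np.percentile(S[m],[5,50,95],axis=0).round(1))
c=get_calibration('wrist');w,d=camera('wrist')
P=world(c,np.c_[u.ravel(),v.ravel()],d.ravel()).reshape(400,640,3);S=st(P);z=P[...,2]
m=(d>0)&(z>46)&(z<54)&(abs(S[...,1])<66)&(S[...,0]>-260)&(S[...,0]<-120);print('tray wall',m.sum(),np.percentile(S[m][:,0],[2,50]) if m.sum() else 0)
cv2.imwrite('pics/t3.png',cv2.resize(im[110:270,210:480,::-1],None,fx=2.9,fy=2.9))
E
```

```text
{'clock': np.float64(9.0), 'eef_pos': array([588.518, 103.656, 210.839]), 'eef_rot': array([ 3.141, -0.   ,  1.398]), 'wrist_force': array([ 0.679,  0.663, -0.668])} st [-232.06233302   -0.60886748] Fx -0.7709111943422973 0.5542424306370768
paddle 59 [[-27.2 -27.3]
 [-26.   -2.7]
 [-23.4  26.1]]
tray wall 357 [-160.25224203 -158.82981339]
```

View pics/t3.png

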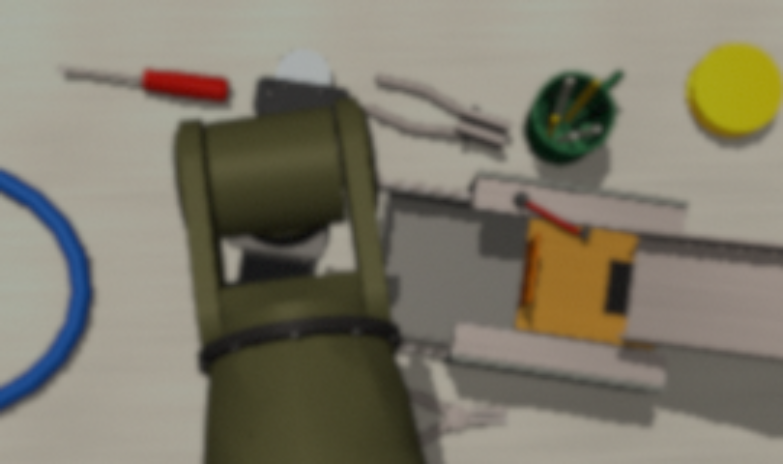

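The slide rests on the latch: the paddle moved from -61.3 to -26.0, about 35 mm of travel. The tray is unchanged at home, the other things look undisturbed, and the arm is clear.

```bash
python3 -c "from cell import manip;print(manip.sign_off())"
```

```text
the job is handed in; nothing more can be done
None
```

The job is handed in at about 9 s: the tray is home (about 2 mm from nominal), the gate slide is let go and latched at about 35 mm of travel, and the arm is clear; the sign-off gave no verdict.

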